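# Take the depth of a bore with a stop-collar depth gauge

## Robot

A 6-joint arm with a two-finger parallel gripper is mounted at the origin on a cart in front of the work surface, level with it; the furniture and walls round the work are solid. World frame = base frame: x ahead of the robot, y to its left, z up, the work surface at z = 0. Lengths are in m, angles in degrees, forces in N, time in s.
With the tool pointing down it reaches from about 0.425 to 0.925 m from the base axis. Payload 12.5 kg.
Tool frame: the origin (TCP) lies between the finger pads; the fingertips stand 17 mm ahead of it and the grasp point (between the pads) lies 2 mm behind it; z points along the fingers, y is the line along which they close (so a half turn about z gives the same grasp; the last joint's range is limited). The gripper opens to 85 mm and grips with 20 to 120 N. Pads are 22 mm wide; open, the fingers measure 114 mm over their backs; the gripper's body (76 mm by 85 mm) begins 54 mm behind the grasp point. The pads swing forward as they close: fully open they stand 13 mm farther back than shut.
Start: joints at [-74.691, 28.126, 89.318, -0, 62.55, -6.05], TCP at [0.228, -0.582, 0.248] pointing down, gripper open.
Joint ranges: [-177.58, 177.58], [-47.91, 125.51], [2.72, 160], [-65.01, 245.01], [3.68, 167.84], [-153.87, 153.87]. Speed limits (degrees/s): [127.2, 127.2, 159.86, 180, 180, 180].

## Interface

Orientations are given as [roll, pitch, yaw] about the fixed x, y, z axes, in that order (R = Rz(yaw) Ry(pitch) Rx(roll)).
In Python, from bench import sensors, snapshot, camera_info, manip, look_for, trace, place_of gives the robot as it stands.
- The arm moves only by the tool drive_tool, never from a script. Its argument "steps" is one flat list of numbers, 6 for each row, row after row: the shift along the tool's x, y, z normalised to -1 to 1, where 1 is 500 mm, then the turn, a rotation vector about the tool's x, y, z normalised to -1 to 1, where 1 is 180 degrees. A call has 1 to 20 rows; each row is the pose to reach, as a shift and turn from the pose commanded when the call began, along the tool's axes at that moment, turning the shorter way round; what a row does not reach only later rows make up. A row lasts 1/10 s, in which the tool goes at most 50 mm and 8.59 degrees, less where a joint would pass 70% of its speed; a pose out of reach is approached as far as the arm can. A call with a number of a shift or a turn outside -1 to 1 is refused whole. A call with a gripper value outside its range is refused whole. "claw" is the gripper's target within -1 to 1 (fully open at 1, half-way at 0, shut at -1), set as the call begins (left out, the last holds). The fingers move at their own pace and stop on an object; "force" is the grip in N (left out, the last holds). Time passes only in rows, so rows that repeat a pose let the fingers close. It gives the time, the measured TCP pose, the force, the opening and the grip force at its end, in the units of the state.
- sensors.get_state(): the state, without advancing time (a new reading comes with each control period).
- snapshot(name): name is "scene" or "top"; returns the picture (480x640x3 uint8, blue, green, red); there is no depth.
- camera_info(name): a dict with "vfov" (degrees; the focal length in pixels is half the picture's height over the tangent of half this angle, whatever the lens; pixels are square), "cx", "cy" (the principal point, pixels), "extrinsics" (4x4, takes a point from camera to world coordinates). Camera axes: x right, y up, looking along -z (the intrinsics and any distortion apply to the point x, -y, -z); pixel columns grow to the right and rows downward; lengths in m; the calibration is good to about 2 mm. A picture is of the moment at which its call begins. camera_info takes no time and is no camera call.
- manip.job_done(): hands the job in; it is judged then, once.
Trained networks look in the newest picture that a camera, given by its name, has taken for a name from the list of things; names that differ only in an ending like _2 or _b are one class to them, and where a whole thing is asked for, a point or a joint stands for the part that bears it (a point fixed in the world has none). Each returns a list of dicts, best first, with "score" (0 to 1); they miss things now and then, are a little off and sometimes report something else, mostly with a low value. They report only what shows in the picture. A call takes as long as a camera call. They do not tell look-alikes from the thing itself.
- look_for(camera, thing): "uv" ([column, row] in pixels, amid what is visible of it).
- trace(camera, thing): "pixels" (480x640 bool, what is visible of it) and "uv" ([column, row] in pixels, amid what is visible of it).
- place_of(camera, thing): "uv" ([column, row] in pixels: a listed point, or the origin of a listed thing).
The state is a dict: "time_s": time; "joints": joint angles; "dq": joint speeds; "joint_torque": joint torques, N m; "ee_pos": TCP position; "eef_rot": TCP orientation; "contact_force": force on the tool from outside, world axes, zero at the start; "wrist_torque": the same for the moment, N m; "grip_width": opening from 0.0 (shut) to 1.0 (fully open); "grasp_force": force on a finger pad.
Only numpy, scipy, OpenCV 4.12 (cv2) and the standard library are available. Lean on these libraries where they do the work, as an engineer would, in place of code of your own. Each camera call takes 0.05 s, during which the arm holds its last target. There are 200 camera calls.

## Task

Take the depth gauge out of its stand and lower it into the bore with the blue ring in the aluminium test block until its rod really bottoms out, so that the block's top face slides the orange stop collar up the rod. Hold it gently against the bottom for a full second, then let go and leave the gauge standing in the bore with the collar still flat on the block, so that the depth can be read; do not ram the tip, and leave the other things on the worktop alone.

Things in the scene. Friction and masses are not known exactly. Their poses are not given: they have to be found in the camera images.
- gauge: depth gauge, 114 mm long in all, about 0.1 kg, standing upright in the stand at the start. Origin at the lower end of its rod, z along the rod towards the handle. From the tip up: a 5 mm thick, 4 mm long nose; a cone; a round steel rod 8 mm in diameter with black rings, up to 66 mm; then a ribbed blue round handle, 16 mm in diameter, from 66 to 114 mm above the tip (grasp it there from above, best 90 mm above the tip; any yaw). An orange collar rides on the rod.
- gauge_tip: the 5 mm thick nose at the lower end of the gauge's rod; origin at the very tip (the same point as gauge), z up the rod. It should press on the bottom of the bore with a few newtons, never more than 25 N.
- gauge_stop (a joint): orange stop collar on the gauge's rod, 24 mm in diameter, 7 mm thick, sliding with friction: about 3 N push it along (a little more when moved quickly) and it stays where it is left. Value = metres pushed up the rod: at 0 its lower face is 30 mm above the tip, at 0.028 it is 58 mm above it (its limit). It starts between 0 and 0.003. When the rod is bottomed and the collar lies on the block, 30 mm plus this value is the depth of the bore.
- stop_face (a point): centre of the collar's lower face, on the rod's axis; z up the rod.
- block: fixed aluminium test block, 70 x 84 mm and 60 mm high, on a dark 94 x 108 mm foot plate 6 mm thick; origin under its centre, z up. In its flat top: the marked bore at (0, +18) mm and two small 5 mm pilot bores at (-16, -22) and (16, -22) mm, into which the rod does not fit. The work is with the marked bore.
- bore (a point): centre of the mouth of the marked bore, on the block's top face (60 mm above the worktop), z up, the bore going straight down from it. A blue ring about 19 mm across lies round it. The bore is 9.4 mm in diameter (rod 8 mm) with a 1.5 mm chamfer and a flat hard bottom. Its depth is different each time, between 34 and 50 mm, and is not known: it has to be felt.
- stand: fixed stand of the gauge: a black block 44 x 44 mm, 28 mm high, on a round grey foot 72 mm across; origin under its centre. The gauge stands in its 9.4 mm socket, 24 mm deep, the tip 4 mm above the worktop; it may lean by up to about 0.05 rad. Draw it straight up by 30 mm or more to clear it.
- drop_bottle_red: bystander: dark dropper bottle with a red cap, 26 mm across, 68 mm high; origin under its centre
- drop_bottle_blue: bystander: white dropper bottle with a blue cap, 26 mm across, 68 mm high; origin under its centre
- dish: bystander: small octagonal glass dish, 31 mm across, 26 mm high; origin under its centre
- lower_cast: bystander: plaster cast of a lower jaw, 58 x 64 x 28 mm; origin under its centre
- gauze: bystander: green and white carton, 94 x 62 x 36 mm; origin under its centre
- mouth_mirror: bystander: mouth mirror lying on the worktop, 142 mm long; origin under its centre
There are look-alikes about, which are no part of the job. What is shaped like the stand but pink or purple is not meant.

How it is judged:
By the outcome, as a careful person would: the job done as asked, in the order asked, and still so for the second after the job is handed in, with the robot touching nothing.
It also fails if it takes over 48 s, if anything falls off the work surface, if the arm or the gripper's body presses on something with over 40 N, if the wrist force passes 120 N, or if a joint passes its speed limit or range.

## Working session

There is one attempt and no reset: what is moved stays moved. The work goes in short steps, Python scripts to look and compute and a tool call to move; the robot and the scene stay as the last step left them, time stands still between calls to the robot, and variables do not carry over. Pictures are saved under pics/ and viewed, at most 10 in all, crops included, and the job is handed in when it is done.

Besides the shell and the picture viewer there is one more tool, called after "Emit:" as name(argument=value, ...) on one line, values as JSON. drive_tool: Moves the arm, as the interface text tells. Its arguments: {"type":"object","properties":{"steps":{"type":"array","items":{"type":"number"}},"claw":{"type":"number"},"force":{"type":"number"}},"required":["steps"]}

```bash
mkdir -p pics; ls; cat > h.py <<'E'
import numpy as np,cv2
from bench import sensors, snapshot, camera_info, manip, look_for, trace, place_of
def cam(n):
    c=camera_info(n); E=np.array(c["extrinsics"]); f=240/np.tan(np.radians(c["vfov"])/2); return c,E,f
def ray(n,uv):
    c,E,f=cam(n); d=np.array([(uv[0]-c["cx"])/f,-(uv[1]-c["cy"])/f,-1]); return E[:3,3],E[:3,:3]@d
def atz(n,uv,z):
    o,d=ray(n,uv); return o+d*(z-o[2])/d[2]
def proj(n,p):
    c,E,f=cam(n); q=E[:3,:3].T@(np.array(p)-E[:3,3]); return np.array([c["cx"]+f*q[0]/-q[2],c["cy"]-f*q[1]/-q[2]])
def tri(a,b):
    (o1,d1),(o2,d2)=ray("scene",a),ray("top",b); d1/=np.linalg.norm(d1);d2/=np.linalg.norm(d2)
    s=np.linalg.lstsq(np.c_[d1,-d2],o2-o1,rcond=None)[0]; p,q=o1+s[0]*d1,o2+s[1]*d2
    return (p+q)/2,np.linalg.norm(p-q)
E
python3 - <<'E'
from h import *
np.set_printoptions(precision=4,suppress=True)
for n in("scene","top"):
    cv2.imwrite(f"pics/{n}0.png",snapshot(n)); c=camera_info(n); print(n,{k:v for k,v in c.items() if k!="extrinsics"}); print(np.array(c["extrinsics"]))
    for t in("gauge","gauge_stop","stop_face","stand","block","bore"):
        print(t,[(np.round(r["uv"],1).tolist(),round(float(r["score"]),2)) for r in place_of(n,t)][:4] if t!="gauge_stop" else [(np.round(r["uv"],1).tolist(),round(float(r["score"]),2)) for r in look_for(n,t)][:4])
print(sensors.get_state())
E
```

```text
pics
scene {'vfov': 48.513857969727745, 'cx': 320.3361858487431, 'cy': 224.61956196852742}
[[-0.8177  0.3701 -0.441  -0.0626]
 [-0.5756 -0.5096  0.6395  0.797 ]
 [ 0.012   0.7767  0.6297  0.8287]
 [ 0.      0.      0.      1.    ]]
gauge [([292.8, 281.9], 0.66)]
gauge_stop [([258.9, 199.8], 0.57)]
stop_face [([291.6, 267.9], 0.4)]
stand [([355.1, 284.8], 0.66), ([258.6, 314.9], 0.66), ([318.3, 250.1], 0.6), ([295.7, 286.3], 0.59)]
block [([369.6, 209.7], 0.66)]
bore [([365.6, 191.3], 0.93)]
top {'vfov': 46.26304491462585, 'cx': 317.19768699595676, 'cy': 240.81338116611963}
[[ 0.0133  0.9961 -0.0869  0.3771]
 [-0.9999  0.0126 -0.0079  0.0102]
 [-0.0067  0.087   0.9962  1.4368]
 [ 0.      0.      0.      1.    ]]
gauge [([262.3, 263.8], 0.58)]
gauge_stop [([267.5, 259.4], 0.57), ([268.7, 263.0], 0.29)]
stop_face [([265.7, 262.2], 0.51), ([269.0, 180.0], 0.48)]
stand [([218.1, 262.5], 0.92), ([297.1, 303.1], 0.77), ([313.1, 251.8], 0.69)]
block [([393.1, 261.3], 0.68)]
bore [([385.4, 259.3], 0.92)]
{'time_s': 0.7, 'joints': array([-74.6913,  28.1258,  89.3194,   0.0014,  62.5491,  -6.0505]), 'dq': array([-0.0728,  0.0031, -0.1011, -0.0338, -0.0921, -0.0066]), 'joint_torque': array([  0.0006, -61.8128, -26.1823,  -0.0001,   0.0001,  -0.    ]), 'ee_pos': array([ 0.2277, -0.5821,  0.2483]), 'eef_rot': array([179.9942,  -0.0006,  21.3586]), 'contact_force': array([ 0.5664,  0.3908, -0.4249]), 'wrist_torque': array([-0.0077,  0.0236,  0.0639]), 'grasp_force': 0.0, 'grip_width': 1.0038255360233304}
```

View pics/scene0.png

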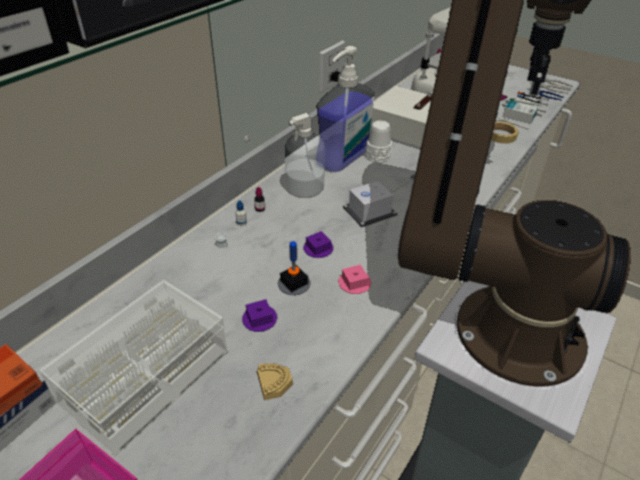

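View pics/top0.png

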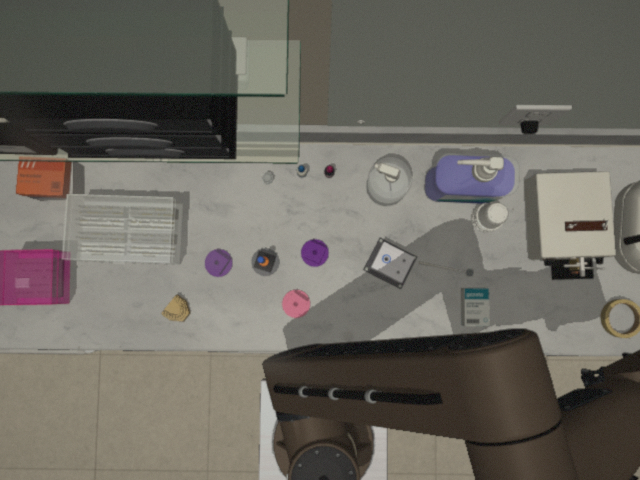

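The gauge stands in the black stand at scene (293,281) / top (264,262). Its look-alikes are purple stands at scene (318,243) and (260,315), and a pink one at (355,278). The block's blue ring is at scene (366,191) / top (385,259). I'll check this in a close crop and measure.

```bash
python3 - <<'E'
from h import *
np.set_printoptions(precision=4,suppress=True)
s=cv2.imread("pics/scene0.png");t=cv2.imread("pics/top0.png")
Z=lambda im,u,v:cv2.resize(im[v-40:v+40,u-40:u+40],(400,400),interpolation=cv2.INTER_CUBIC)
cv2.imwrite("pics/crop0.png",np.vstack([np.hstack([Z(s,293,265),Z(t,264,262)]),np.hstack([Z(s,368,200),Z(t,390,262)])])[:, :])
im=cv2.imread("pics/crop0.png");cv2.imwrite("pics/crop0.png",cv2.resize(im,(600,600)))
def blob(im,box,lo,hi):
    u0,v0,u1,v1=box;h=cv2.cvtColor(im[v0:v1,u0:u1],cv2.COLOR_BGR2HSV);m=cv2.inRange(h,lo,hi)
    k,l,st,c=cv2.connectedComponentsWithStats(m); i=1+np.argmax(st[1:,4]); return c[i]+[u0,v0],st[i]+[u0,v0,0,0,0]
for nm,lo,hi in(("blue",(100,120,50),(118,255,255)),("orange",(5,150,120),(20,255,255))):
    for im,b,q in((s,(273,230,313,300),'s'),(t,(249,245,284,280),'t')): print(nm,q,*blob(im,b,lo,hi))
print("bore ring",*blob(s,(350,175,385,210),(95,80,50),(125,255,255)),*blob(t,(370,245,405,275),(95,80,50),(125,255,255)))
print("bore",tri((365.6,191.3),(385.4,259.3)),atz("scene",(365.6,191.3),.06),atz("top",(385.4,259.3),.06))
for a in("block",): print(atz("top",(393.1,261.3),0),atz("scene",(369.6,209.7),0))
for n,p in(("scene",(292.8,281.9)),("top",(262.3,263.8))): print("tip",atz(n,p,.004))
for n,p in(("scene",(295.7,286.3)),): print("stand",atz(n,p,0))
for t_ in("gauge",):
  for n in("scene","top"):
    r=trace(n,t_)
    for q in r[:2]:
        v,u=np.nonzero(q["pixels"]); print(n,q["score"],len(u),u.min(),u.max(),v.min(),v.max(),q["uv"])
E
```

```text
blue s [292.835  250.6214] [290 241   6  21 103]
blue t [260.1481 259.    ] [258 256   6   6  27]
orange s [293.45   270.4667] [288 266  11   9  60]
orange t [265.2963 262.1481] [261 258   8   8  27]
bore ring [368.     194.5714] [367 193   3   4   7] [383.5 255.5] [383 255   2   2   2]
bore (array([ 0.4534, -0.1454,  0.0698]), np.float64(0.0004872596102530873)) [ 0.4603 -0.1575  0.06  ] [ 0.4538 -0.1467  0.06  ]
[ 0.4523 -0.1732  0.    ] [ 0.4504 -0.1685 -0.    ]
tip [0.4497 0.1559 0.004 ]
tip [0.4413 0.1609 0.004 ]
stand [0.439  0.1597 0.    ]
scene 0.83 223 289 298 241 274 [293.0, 256.6]
top 0.68 1629 364 416 238 288 [389.0, 263.6]
top 0.52 98 258 269 256 265 [261.8, 261.1]
```

View pics/crop0.png

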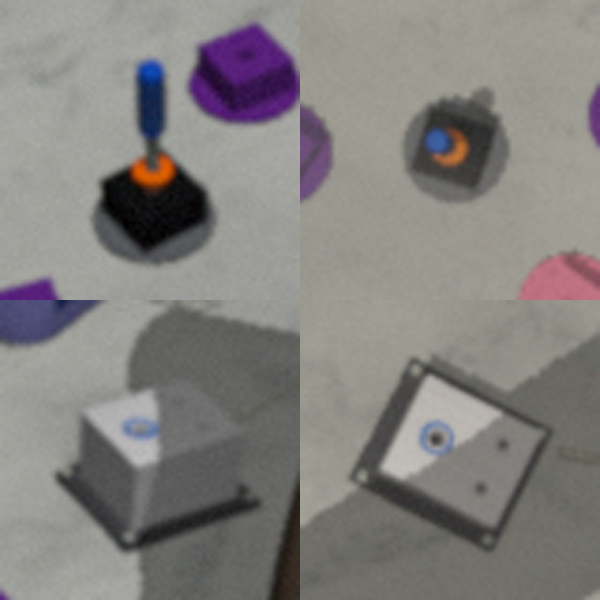

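The crop confirms it: the only gauge (blue handle, orange collar) is in the black stand. The handle top is at scene (293,243.7) / top (260.8,259.9), and the bore ring at scene (365.3,194) / top (386.3,258.8).

```bash
python3 - <<'E'
from h import *
np.set_printoptions(precision=4,suppress=True)
for nm,a,b,z in(("bore",(365.3,194.1),(386.3,258.8),.06),("htop",(293,243.7),(260.8,259.9),.118),("collar",(293.3,269.5),(265,262),.039),("standtop",(294,272.5),(266,261.5),.028)):
    print(nm,*tri(a,b),atz("scene",a,z),atz("top",b,z))
# block rectangle from top corners of foot plate
for p in((381,239),(417,257),(400,287),(364,270)): print(atz("top",p,.006))
E
```

```text
bore [ 0.4554 -0.1489  0.0585] 0.0006957126639125499 [ 0.4547 -0.1468  0.06  ] [ 0.455  -0.1489  0.06  ]
htop [0.4465 0.1537 0.1138] 0.0023109083011952853 [0.4446 0.1581 0.118 ] [0.4454 0.1526 0.118 ]
collar [0.4467 0.1521 0.0395] 0.005737178022569369 [0.4496 0.1531 0.039 ] [0.4443 0.1506 0.039 ]
standtop [0.4478 0.1502 0.0286] 0.003862188932785971 [0.4499 0.1506 0.028 ] [0.4462 0.1492 0.028 ]
[ 0.5086 -0.1414  0.006 ]
[ 0.4637 -0.2332  0.006 ]
[ 0.387 -0.19   0.006]
[ 0.4288 -0.0985  0.006 ]
```

Emit:
drive_tool(steps=[0.71, -0.5425, 0, 0, 0, 0, 0.71, -0.5425, 0, 0, 0, 0, 0.71, -0.5425, 0, 0, 0, 0, 0.71, -0.5425, 0, 0, 0, 0, 0.71, -0.5425, 0, 0, 0, 0, 0.71, -0.5425, 0, 0, 0, 0, 0.71, -0.5425, 0, 0, 0, 0, 0.71, -0.5425, 0, 0, 0, 0, 0.71, -0.5425, 0, 0, 0, 0, 0.71, -0.5425, 0, 0, 0, 0], claw=1, force=40)

```text
time_s: 1.8
ee_pos: [0.4613, -0.1961, 0.2485]
eef_rot: [-180.0, -0.0, 21.6]
contact_force: [-1.0, -0.1, 0.5]
grip_width: 0.998
grasp_force: 0.0
```

Emit:
drive_tool(steps=[0.23, -0.669, 0.136, 0, 0, 0, 0.23, -0.669, 0.136, 0, 0, 0, 0.23, -0.669, 0.136, 0, 0, 0, 0.23, -0.669, 0.136, 0, 0, 0, 0.23, -0.669, 0.136, 0, 0, 0, 0.23, -0.669, 0.136, 0, 0, 0, 0.23, -0.669, 0.136, 0, 0, 0, 0.23, -0.669, 0.136, 0, 0, 0, 0.23, -0.669, 0.136, 0, 0, 0, 0.23, -0.669, 0.136, 0, 0, 0])

```text
time_s: 2.8
ee_pos: [0.445, 0.1523, 0.1804]
eef_rot: [180.0, -0.0, 21.3]
contact_force: [0.0, -0.8, -0.7]
grip_width: 0.999
grasp_force: 0.0
```

```bash
python3 - <<'E'
from h import *
im=snapshot("scene");st=sensors.get_state();print(st["ee_pos"],st["eef_rot"],proj("scene",st["ee_pos"]),proj("scene",st["ee_pos"]-[0,0,.017]))
cv2.imwrite("pics/s1.png",cv2.resize(im[190:310,230:390],(800,600),interpolation=cv2.INTER_CUBIC))
E
```

```text
[0.44507917 0.15197022 0.18053554] [ 1.79982698e+02 -1.59281811e-02  2.12879994e+01] [294.0296173  217.90042527] [294.19381861 224.63300159]
```

View pics/s1.png

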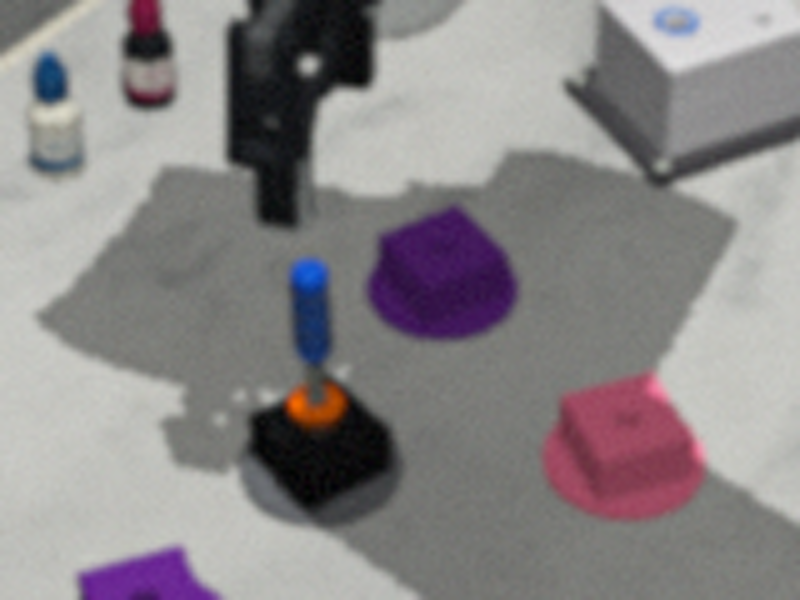

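Emit:
drive_tool(steps=[0, 0, 0.05, 0, 0, 0, 0, 0, 0.1, 0, 0, 0, 0, 0, 0.145, 0, 0, 0, 0, 0, 0.177, 0, 0, 0, 0, 0, 0.177, 0, 0, 0, 0, 0, 0.177, 0, 0, 0])

```text
time_s: 3.45
ee_pos: [0.4452, 0.1522, 0.0922]
eef_rot: [180.0, -0.0, 21.3]
contact_force: [0.2, 0.7, 0.1]
grip_width: 1.0
grasp_force: 0.0
```

Emit:
drive_tool(steps=[0, 0, 0, 0, 0, 0, 0, 0, 0, 0, 0, 0, 0, 0, 0, 0, 0, 0, 0, 0, 0, 0, 0, 0, 0, 0, 0, 0, 0, 0, 0, 0, 0, 0, 0, 0, 0, 0, 0, 0, 0, 0, 0, 0, 0, 0, 0, 0], claw=-1, force=30)

```text
time_s: 4.25
ee_pos: [0.445, 0.1532, 0.092]
eef_rot: [180.0, -0.0, 21.4]
contact_force: [-0.6, -1.8, 5.7]
grip_width: 0.18
grasp_force: 29.7
```

```bash
python3 - <<'E'
from h import *
im=snapshot("scene");st=sensors.get_state();print(st)
cv2.imwrite("pics/s2.png",cv2.resize(im[220:310,235:355],(800,600),interpolation=cv2.INTER_CUBIC))
E
```

```text
{'time_s': 4.3, 'joints': array([ 1.09549339e+01,  2.99088651e+01,  1.19320795e+02, -1.79687510e-02,
        3.07427370e+01,  7.96084348e+01]), 'dq': array([ 0.05155837,  0.06923462, -0.03290207,  0.00239134,  0.01842139,
        0.0210842 ]), 'joint_torque': array([ 1.02754109e+00, -4.82853627e+01, -1.22721899e+01,  3.07713859e-01,
       -3.50728724e-02, -9.83103033e-03]), 'ee_pos': array([0.4449333 , 0.15320743, 0.09195849]), 'eef_rot': array([ 1.79985979e+02, -2.54912300e-02,  2.13619436e+01]), 'contact_force': array([ 1.08112433, -2.50315332,  5.198901  ]), 'wrist_torque': array([-0.44517713, -0.02151384,  0.00147996]), 'grasp_force': 29.684513295069337, 'grip_width': 0.17694133043458107}
```

View pics/s2.png

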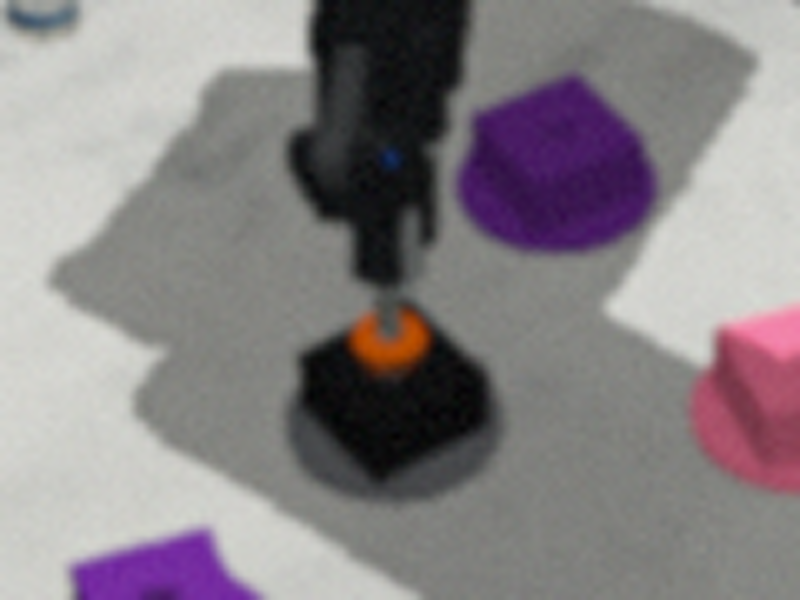

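Emit:
drive_tool(steps=[0, 0, -0.02, 0, 0, 0, 0, 0, -0.05, 0, 0, 0, 0, 0, -0.09, 0, 0, 0, 0, 0, -0.14, 0, 0, 0, 0, 0, -0.19, 0, 0, 0, 0, 0, -0.2, 0, 0, 0, -0.05, 0.14, -0.2, 0, 0, 0, -0.1, 0.28, -0.2, 0, 0, 0, -0.14, 0.39, -0.2, 0, 0, 0, -0.17, 0.48, -0.2, 0, 0, 0, -0.19, 0.54, -0.2, 0, 0, 0, -0.2, 0.57, -0.2, 0, 0, 0, -0.2, 0.57, -0.18, 0, 0, 0, -0.2, 0.57, -0.16, 0, 0, 0, -0.2, 0.57, -0.16, 0, 0, 0, -0.2, 0.57, -0.16, 0, 0, 0, -0.2, 0.57, -0.16, 0, 0, 0])

```text
time_s: 6.0
ee_pos: [0.4556, -0.1475, 0.172]
eef_rot: [180.0, -0.0, 21.5]
contact_force: [0.1, 0.4, -1.6]
grip_width: 0.175
grasp_force: 29.7
```

```bash
python3 - <<'E'
from h import *
im=snapshot("scene");st=sensors.get_state();print({k:st[k] for k in("time_s","ee_pos","eef_rot","contact_force","wrist_torque","grip_width")})
p=st["ee_pos"];print("tip exp",proj("scene",p-[0,0,.088]),"bore",proj("scene",(.455,-.149,.06)))
cv2.imwrite("pics/s3raw.png",im)
cv2.imwrite("pics/s3.png",cv2.resize(im[145:220,320:420],(800,600),interpolation=cv2.INTER_CUBIC))
for t in("gauge_tip","stop_face","bore"):print(t,[(r["uv"],r["score"]) for r in place_of("scene",t)][:2])
E
```

```text
{'time_s': 6.05, 'ee_pos': array([ 0.45565589, -0.14768982,  0.17212952]), 'eef_rot': array([ 1.79976097e+02, -1.75121988e-02,  2.14600653e+01]), 'contact_force': array([ 0.52822583,  0.29784514, -0.36325508]), 'wrist_torque': array([ 0.03992983,  0.04968981, -0.00283331]), 'grip_width': 0.17748233145114595}
tip exp [365.79188835 185.77545749] bore [365.65361832 193.6455065 ]
gauge_tip [([223.4, 243.3], 0.35)]
stop_face [([365.4, 175.9], 0.49)]
bore [([363.4, 194.2], 0.79)]
```

View pics/s3.png

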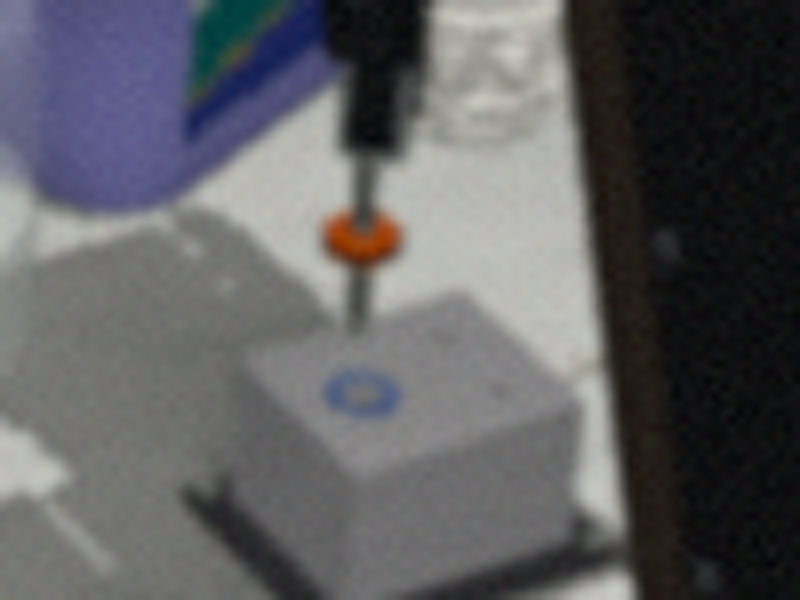

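```bash
python3 - <<'E'
from h import *
im=cv2.imread("pics/s3raw.png").astype(float);g=im.mean(2)
P=[]
for v in range(164,188):
    row=g[v,356:376]; bg=np.median(np.r_[row[:4],row[-4:]]); w=np.clip(bg-row-15,0,None)
    u=356+(w*np.arange(20)).sum()/max(w.sum(),1e-6); P.append((v,u,w.sum())); print(v,round(u,2),round(w.sum()),end="; ")
h=cv2.cvtColor(im.astype(np.uint8),cv2.COLOR_BGR2HSV);m=cv2.inRange(h,(3,130,100),(22,255,255));v,u=np.nonzero(m[160:190,350:380]);print("collar",u.mean()+350,v.mean()+160,len(u))
m=cv2.inRange(h,(95,70,50),(125,255,255));v,u=np.nonzero(m[187:202,355:378]);print("ring",u.mean()+355,v.mean()+187,(u.min()+u.max())/2+355,(v.min()+v.max())/2+187)
p=np.array([.4555,-.1476,.172])
for z in(.02,.0515,.088):print(proj("scene",p-[0,0,z]))
for q in(.05,): 
  for z in(.02,.0515,.088):print("lean",proj("scene",p-[0,0,z]+np.array([.931,.364,0])*q*z))
E
```

```text
164 366.29 649; 165 366.03 400; 166 365.35 280; 167 365.2 270; 168 365.09 257; 169 365.02 236; 170 364.99 277; 171 364.93 413; 172 364.57 630; 173 364.64 804; 174 364.73 875; 175 364.68 959; 176 364.82 966; 177 364.79 755; 178 364.63 419; 179 363.33 307; 180 362.35 329; 181 361.88 244; 182 362.78 110; 183 364.16 58; 184 364.4 34; 185 364.0 10; 186 364.0 4; 187 356.0 0; collar 364.85714285714283 174.4 35
ring 364.73333333333335 194.13333333333333 365.0 194.0
[367.71562843 162.18990855]
[366.82352006 173.35073636]
[365.82381736 185.85763599]
lean [367.29823336 162.13142465]
lean [365.7659516 173.1985148]
lean [364.04965511 185.59467362]
```

```bash
python3 - <<'E'
from h import *
for du in (1.5,1.9,2.1):
  print(atz("scene",(364.9+du,194.05),.06))
print(atz("top",(385.9,258.4),.06), atz("top",(385.4,259.3),.06))
t=cv2.imread("pics/top0.png");h=cv2.cvtColor(t,cv2.COLOR_BGR2HSV);m=cv2.inRange(h,(95,70,50),(125,255,255));v,u=np.nonzero(m[250:268,376:396]);print(u.mean()+376,v.mean()+250,len(u))
h=cv2.inRange(h,(5,120,110),(22,255,255));v,u=np.nonzero(h[245:280,249:284]);print((u.min()+u.max())/2+249,(v.min()+v.max())/2+245)
E
```

```text
[ 0.45261427 -0.14862394  0.06      ]
[ 0.45181404 -0.14920738  0.06      ]
[ 0.45141392 -0.14949911  0.06      ]
[ 0.45599802 -0.14787794  0.06      ] [ 0.45377391 -0.14665938  0.06      ]
384.75 257.25 4
264.0 261.0
```

Emit:
drive_tool(steps=[-0.002, 0, 0.02, 0, 0, 0, -0.004, -0.001, 0.04, 0, 0, 0, -0.004, -0.001, 0.04, 0, 0, 0, -0.004, -0.001, 0.04, 0, 0, 0])

```text
time_s: 6.6
ee_pos: [0.4532, -0.1489, 0.1513]
eef_rot: [-180.0, 0.0, 21.4]
contact_force: [-0.2, -0.1, -1.0]
grip_width: 0.176
grasp_force: 29.7
```

```bash
python3 - <<'E'
from h import *
im=np.mean([snapshot("scene").astype(float) for _ in range(6)],0);st=sensors.get_state();print(st["time_s"],st["ee_pos"],st["contact_force"])
np.save("s4.npy",im)
print(proj("scene",st["ee_pos"]-[0,0,.088]),proj("scene",st["ee_pos"]-[-.001,0,.088]),proj("scene",st["ee_pos"]-[0,-.001,.088]))
cv2.imwrite("pics/s4.png",cv2.resize(im[168:208,345:390].astype(np.uint8),(675,600),interpolation=cv2.INTER_CUBIC))
E
```

```text
6.9 [ 0.45345425 -0.14891862  0.15199481] [-0.09244879  0.35198255 -0.75962087]
[366.2783381  192.55997513] [365.93162966 192.42076952] [366.06730486 192.75102366]
```

View pics/s4.png

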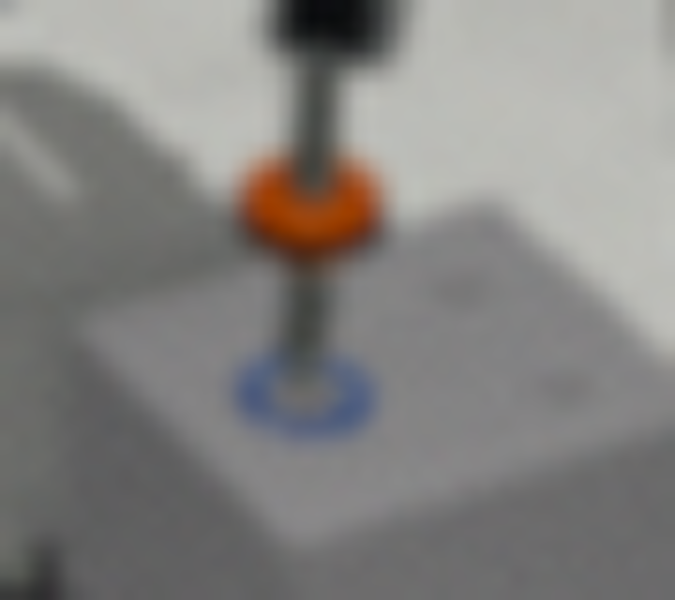

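The blue ring is centred at (364.9,193.9) and the rod axis at the tip is about 0.45 px left of it. I'll shift about 1 mm along −x and start down gently.

Emit:
drive_tool(steps=[-0.002, 0, 0, 0, 0, 0, -0.002, 0, 0.004, 0, 0, 0, -0.002, 0, 0.008, 0, 0, 0, -0.002, 0, 0.012, 0, 0, 0, -0.002, 0, 0.016, 0, 0, 0, -0.002, 0, 0.02, 0, 0, 0, -0.002, 0, 0.02, 0, 0, 0])

```text
time_s: 7.6
ee_pos: [0.4526, -0.1494, 0.1416]
eef_rot: [180.0, -0.0, 21.4]
contact_force: [0.3, -1.4, -2.5]
grip_width: 0.177
grasp_force: 29.7
```

Emit:
drive_tool(steps=[0, 0, 0.004, 0, 0, 0, 0, 0, 0.008, 0, 0, 0, 0, 0, 0.012, 0, 0, 0, 0, 0, 0.016, 0, 0, 0, 0, 0, 0.02, 0, 0, 0, 0, 0, 0.02, 0, 0, 0])

```text
time_s: 8.2
ee_pos: [0.4525, -0.1493, 0.1316]
eef_rot: [180.0, -0.0, 21.4]
contact_force: [1.6, -2.9, -2.4]
grip_width: 0.175
grasp_force: 29.9
```

```bash
python3 - <<'E'
from h import *
st=sensors.get_state();print(st["time_s"],st["ee_pos"],st["contact_force"],st["wrist_torque"])
E
```

```text
8.2 [ 0.45253985 -0.14933229  0.13155841] [ 1.61287404 -2.89513678 -2.42825836] [-0.5850337  -0.39793076  0.02373465]
```

Emit:
drive_tool(steps=[0, 0.001, 0.004, 0, 0, 0, 0, 0.001, 0.008, 0, 0, 0, 0, 0.001, 0.012, 0, 0, 0, 0, 0.001, 0.016, 0, 0, 0, 0, 0.001, 0.02, 0, 0, 0, 0, 0.001, 0.022, 0, 0, 0, 0, 0.001, 0.022, 0, 0, 0])

```text
time_s: 8.9
ee_pos: [0.4526, -0.1497, 0.1206]
eef_rot: [-180.0, 0.0, 21.4]
contact_force: [0.9, -1.0, -1.9]
grip_width: 0.179
grasp_force: 29.7
```

Emit:
drive_tool(steps=[0, 0, 0.002, 0, 0, 0, 0, 0, 0.004, 0, 0, 0, 0, 0, 0.006, 0, 0, 0, 0, 0, 0.008, 0, 0, 0, 0, 0, 0.01, 0, 0, 0, 0, 0, 0.011, 0, 0, 0, 0, 0, 0.011, 0, 0, 0])

```text
time_s: 9.6
ee_pos: [0.4526, -0.1497, 0.1153]
eef_rot: [180.0, -0.0, 21.4]
contact_force: [-0.3, -2.1, 1.4]
grip_width: 0.178
grasp_force: 30.0
```

Emit:
drive_tool(steps=[0, 0, 0.001, 0, 0, 0, 0, 0, 0.002, 0, 0, 0, 0, 0, 0.003, 0, 0, 0, 0, 0, 0.003, 0, 0, 0])

```text
time_s: 10.0
ee_pos: [0.4526, -0.1497, 0.1137]
eef_rot: [180.0, 0.0, 21.4]
contact_force: [0.1, -1.5, 1.2]
grip_width: 0.179
grasp_force: 30.1
```

Emit:
drive_tool(steps=[0, 0, 0.001, 0, 0, 0, 0, 0, 0.002, 0, 0, 0, 0, 0, 0.003, 0, 0, 0, 0, 0, 0.003, 0, 0, 0])

```text
time_s: 10.4
ee_pos: [0.4526, -0.1497, 0.1122]
eef_rot: [180.0, 0.0, 21.4]
contact_force: [-0.8, -2.3, 2.1]
grip_width: 0.177
grasp_force: 30.1
```

Emit:
drive_tool(steps=[0, 0, 0.001, 0, 0, 0, 0, 0, 0.002, 0, 0, 0, 0, 0, 0.003, 0, 0, 0, 0, 0, 0.003, 0, 0, 0])

```text
time_s: 10.8
ee_pos: [0.4526, -0.1497, 0.1107]
eef_rot: [180.0, 0.0, 21.4]
contact_force: [-0.8, -2.6, 1.0]
grip_width: 0.179
grasp_force: 30.1
```

Emit:
drive_tool(steps=[0, 0, 0.001, 0, 0, 0, 0, 0, 0.002, 0, 0, 0, 0, 0, 0.003, 0, 0, 0, 0, 0, 0.003, 0, 0, 0])

```text
time_s: 11.2
ee_pos: [0.4526, -0.1497, 0.1092]
eef_rot: [180.0, 0.0, 21.4]
contact_force: [0.2, -2.0, 1.8]
grip_width: 0.18
grasp_force: 30.1
```

Emit:
drive_tool(steps=[0, 0, 0.001, 0, 0, 0, 0, 0, 0.002, 0, 0, 0, 0, 0, 0.003, 0, 0, 0, 0, 0, 0.003, 0, 0, 0])

```text
time_s: 11.6
ee_pos: [0.4529, -0.1497, 0.1086]
eef_rot: [179.9, -0.1, 21.4]
contact_force: [-2.1, -1.1, 15.0]
grip_width: 0.178
grasp_force: 31.3
```

Emit:
drive_tool(steps=[0, 0, -0.0008, 0, 0, 0, 0, 0, -0.0008, 0, 0, 0, 0, 0, -0.0008, 0, 0, 0])

```text
time_s: 11.9
ee_pos: [0.4529, -0.1497, 0.1087]
eef_rot: [180.0, -0.0, 21.4]
contact_force: [-0.8, -0.5, 10.8]
grip_width: 0.179
grasp_force: 30.9
```

Emit:
drive_tool(steps=[0, 0, -0.0004, 0, 0, 0, 0, 0, -0.0004, 0, 0, 0, 0, 0, -0.0004, 0, 0, 0, 0, 0, -0.0004, 0, 0, 0, 0, 0, -0.0004, 0, 0, 0, 0, 0, -0.0004, 0, 0, 0, 0, 0, -0.0004, 0, 0, 0, 0, 0, -0.0004, 0, 0, 0, 0, 0, -0.0004, 0, 0, 0, 0, 0, -0.0004, 0, 0, 0, 0, 0, -0.0004, 0, 0, 0, 0, 0, -0.0004, 0, 0, 0, 0, 0, -0.0004, 0, 0, 0, 0, 0, -0.0004, 0, 0, 0, 0, 0, -0.0004, 0, 0, 0])

```text
time_s: 13.4
ee_pos: [0.4528, -0.1497, 0.1088]
eef_rot: [180.0, -0.0, 21.4]
contact_force: [-0.8, -1.1, 8.0]
grip_width: 0.175
grasp_force: 30.6
```

```bash
python3 - <<'E'
from h import *
F=[]
for _ in range(4): snapshot("scene"); F.append(sensors.get_state()["contact_force"])
print(np.array(F), sensors.get_state()["ee_pos"])
E
```

```text
[[-1.01262421 -1.04419864  8.5137555 ]
 [ 0.10273275 -0.66396633  8.90763036]
 [-0.12055224 -1.28379673  8.76573152]
 [-1.03289119 -1.67348496  8.88020081]] [ 0.45282422 -0.14970932  0.10879001]
```

Emit:
drive_tool(steps=[0, 0, 0, 0, 0, 0, 0, 0, 0, 0, 0, 0], force=20)

```text
time_s: 13.8
ee_pos: [0.4528, -0.1497, 0.1088]
eef_rot: [180.0, -0.0, 21.4]
contact_force: [0.2, -1.0, 8.9]
grip_width: 0.178
grasp_force: 30.6
```

Emit:
drive_tool(steps=[0, 0, 0, 0, 0, 0, 0, 0, 0, 0, 0, 0, 0, 0, 0, 0, 0, 0, 0, 0, 0, 0, 0, 0, 0, 0, 0, 0, 0, 0, 0, 0, 0, 0, 0, 0], claw=0.2)

```text
time_s: 14.4
ee_pos: [0.4526, -0.1497, 0.1084]
eef_rot: [-180.0, 0.0, 21.4]
contact_force: [-0.1, 0.4, -0.2]
grip_width: 0.599
grasp_force: 0.0
```

Released. Now straight up and clear, then look.

Emit:
drive_tool(steps=[0, 0, -0.02, 0, 0, 0, 0, 0, -0.06, 0, 0, 0, 0, 0, -0.12, 0, 0, 0, 0, 0, -0.2, 0, 0, 0, 0, 0, -0.25, 0, 0, 0, 0.1, 0.1, -0.25, 0, 0, 0, 0.15, 0.2, -0.25, 0, 0, 0, 0.15, 0.2, -0.25, 0, 0, 0, 0.15, 0.2, -0.25, 0, 0, 0])

```text
time_s: 15.3
ee_pos: [0.5607, -0.2172, 0.2335]
eef_rot: [179.9, -0.0, 21.3]
contact_force: [-1.2, 0.5, 0.1]
grip_width: 0.598
grasp_force: 0.0
```

```bash
python3 - <<'E'
from h import *
im=snapshot("scene");st=sensors.get_state();print(st["time_s"],st["ee_pos"],st["dq"])
cv2.imwrite("pics/s5.png",cv2.resize(im[145:220,320:420],(800,600),interpolation=cv2.INTER_CUBIC))
E
```

```text
15.35 [ 0.55928407 -0.21604114  0.23338924] [ 0.65320737 -1.83013574  3.26173007  0.13733961 -0.40754663  0.16468936]
```

View pics/s5.png

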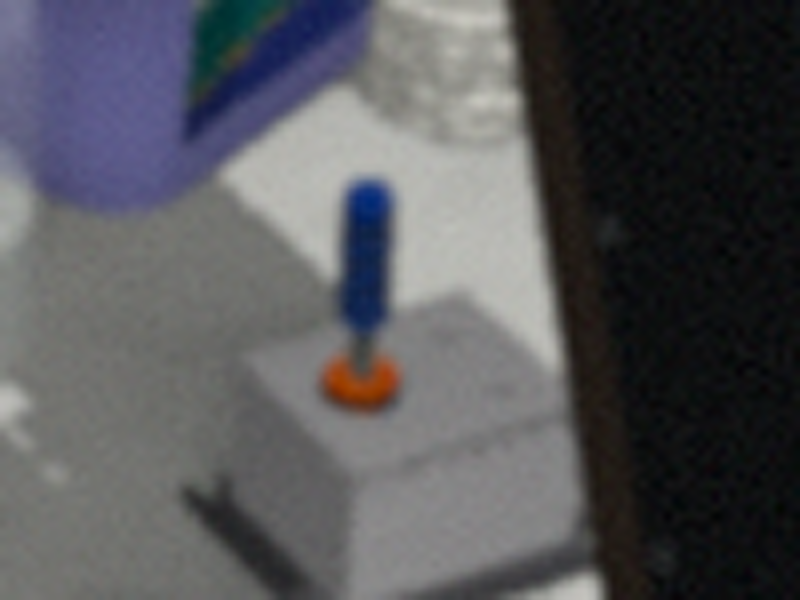

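The gauge stands upright in the bore with its collar flat on the block (crop 361,382), and the gripper is clear of it.

Emit:
drive_tool(steps=[0, 0, 0, 0, 0, 0, 0, 0, 0, 0, 0, 0, 0, 0, 0, 0, 0, 0])

```text
time_s: 15.65
ee_pos: [0.5584, -0.215, 0.2339]
eef_rot: [180.0, -0.0, 21.4]
contact_force: [-0.5, 0.5, 0.8]
grip_width: 0.603
grasp_force: 0.0
```

```bash
python3 -c "
from h import *
print(manip.job_done())"
```

```text
the job is handed in; nothing more can be done
None
```

The gauge bottomed out in the blue-ringed bore at about 39 mm, read no more than about 15 N at the wrist, was held for over a second at about 8.5 N and released with its collar flat on the block; the job was handed in at 15.7 s.

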